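# Hook a memory stick out of its storage slot

## Task

The memory stick has slid too far into the narrow slot of its storage dock. Take the hooked pick by its grip, feel your way past the stick until the hook is behind it, and drag it gently, moving it to the left bit by bit until it finds the hidden notch in the sill, fully out of the slot, so that it lies flat on the desk just in front of the mouth; then set the pick down on its foot on the desk, clear of the dock and the stick. Touch the stick with the pick only, never push or pull hard (stay under about 10 N) on stick or dock, and leave the tin, vial and reel where they are.

Things in the scene. Friction and masses are not known exactly. Their poses are not given: they have to be found in the camera images.
- dock: Storage dock fixed to the desk: grey block 90 x 84 x 22 mm, blue-trimmed mouth, roof grey over the first 20 mm, clear behind. Slot, open at the mouth only: 56 mm wide, 17 high, 64 deep to a sprung buffer; the mat is its floor. Origin: middle of the mouth at floor level; x points into the slot, z up, y left when looking in (slot walls at y = +-28 mm, 14 thick; block from x = 0 to 90 mm).
- sill_mid (a point): Middle (y = 0) of the crest of the sill across the slot's floor, under the grey part of the roof: x = 3 to 9 mm in the dock's frame, 2.5 mm high, steep. Only one notch, 18 mm wide, lets the 16 mm wide stick out; the notch's middle lies somewhere from y = +5.5 to +15.5 mm, differs each time and is not measured: to be found by feel. The pick's shaft can pass above the sill.
- buffer_face (a point): Middle of the face of the black buffer that closes the slot: x = 64, y = 0, z = 8 mm in the dock's frame. It gives way into the slot's end by 6 mm on a spring: 1.4 N at first touch, 5.6 N pressed home, solid beyond.
- stick: The trapped memory stick, blue with a light plug end, 16 x 34 x 8 mm (x, y, z), 20 to 45 g. Origin: centre of its underside. Its y axis lies along the slot within 1.5 degrees, +y to the mouth. It starts right of the notch (its middle at y = -0.5 to +0.5 mm in the dock's frame), with 6 to 11 mm of room between its far end and the buffer.
- pick: Hooked pick, 70 g, standing on the mat. Black sled foot 60 x 26 x 10 mm (x, y, z), on it an upright green grip 46 x 14 mm, its top 54 mm above the underside, to be gripped across its 14 mm. Steel shaft 5 mm thick, centre line 6 mm above the underside, straight to x = 110 mm, there bent square to the left (+y), ending at y = 14 mm. Origin: under the foot's middle; x to the hook, z up.
- hook (a point): Middle of the bent arm of the pick: at x = 110, y = 7, z = 6 mm in the pick's frame; axes as the pick's. The pick and the dock stand on the dark desk mat, which is 2 mm thick and ends towards the left at y = 188 mm from the robot's base; the bare desk beyond it lies 2 mm lower.
- tin: Bystander: round light metal tin, 61 mm across, 26 mm high; origin under its centre.
- vial: Bystander: small standing vial with a red cap, 20 mm across, 48 mm high; origin under its centre.
- spool: Bystander: standing yellow reel, 27 mm across, 44 mm high; origin under its centre.
Mind the look-alikes: they are no part of the job. What is shaped like the dock but turquoise is not meant.

How it is judged:
By the outcome, as a careful person would: the job done as asked, in the order asked, and still so for the second after the job is handed in, with the robot touching nothing.
It also fails if it takes over 72 s, if anything falls off the work surface, if the arm or the gripper's body presses on something with over 40 N, if the wrist force passes 120 N, or if a joint passes its speed limit or range.

## Robot

A 6-joint arm with a two-finger parallel gripper is mounted at the origin on the work surface; the furniture and walls round the work are solid. World frame = base frame: x ahead of the robot, y to its left, z up, the work surface at z = 0. Lengths are in m, angles in degrees, forces in N, time in s.
With the tool pointing down it reaches from about 0.275 to 0.75 m from the base axis. Payload 10.2 kg.
Tool frame: the origin (TCP) lies at the very end of the fingers, on their centre line; the grasp point (between the pads) lies ctrl.tcp_to_grasp behind it (ctrl.tcp_to_grasp is the distance from the TCP to the grasp point, in m); z points along the fingers, x is the direction in which the jaws open and shut, and the axes are right-handed (so a half turn about z gives the same grasp; the last joint's range is limited). The gripper opens to 88 mm and grips with 3 to 60 N. Pads are 18 mm wide; open, the fingers measure 123 mm over their backs; the gripper's body (75 mm by 187 mm) begins 45 mm behind the grasp point.
Start: joints at [28.224, 17.928, 85.812, -0, 76.261, -12.8], TCP at [0.396, 0.345, 0.239] pointing down, gripper open.
Joint ranges: [-168.41, 168.41], [-55.51, 124.54], [10.69, 146.95], [-70.63, 250.63], [1, 178], [-165.06, 165.06]. Speed limits (degrees/s): [136.94, 136.94, 172.46, 180, 180, 180].

## Interface

Orientations are given as [roll, pitch, yaw] about the fixed x, y, z axes, in that order (R = Rz(yaw) Ry(pitch) Rx(roll)).
In Python, from rig import ctrl gives the robot as it stands. The module is installed in compiled form; this text tells all that it offers.
- The arm moves only by the tool servo_tool, never from a script. Its argument "targets" is a list of rows, each a list of 6 numbers: the shift along the tool's x, y, z in cm, then the turn, a rotation vector about the tool's x, y, z in units of 6 degrees (1.0 is 6 degrees). In form: [[tx, ty, tz, wx, wy, wz], ...]. A call has 1 to 8 rows; each row is the pose to reach, as a shift and turn from the pose commanded when the call began, along the tool's axes at that moment; what a row does not reach only later rows make up. A row lasts 1/12 s, in which the tool goes at most 41.7 mm and 7.16 degrees, less where a joint would pass 70% of its speed; a pose out of reach is approached as far as the arm can. A call with a gripper value outside its range is refused whole. "fingers" is the opening, from 0 (shut) to 1 (fully open), set as the call begins (left out, the last holds). The fingers move at their own pace and stop on an object; the grip force is fixed at half the most. Time passes only in rows, so rows that repeat a pose let the fingers close. It gives the time, the measured TCP pose, the force and the opening at its end, in the units of the state.
- ctrl.state(): the state, without advancing time (a new reading comes with each control period).
- ctrl.snapshot(name): name is "scene" or "top" or "wrist"; returns (picture, depth): 420x560x3 uint8, blue, green, red; 420x560 float32, m along the optical axis (not along the pixel's ray), 0 where there is no reading.
- ctrl.camera_params(name): a dict with "fov_y" (degrees; the focal length in pixels is half the picture's height over the tangent of half this angle, whatever the lens; pixels are square), "cx", "cy" (the principal point, pixels), "k1" (the pictures are not rectified: a ray, as slopes to the right and down, at radius r is drawn at 1 + k1 r^2 times it, then the intrinsics apply), "T" (4x4, takes a point from camera to world coordinates); the wrist camera has in their place "tool_from_camera" (4x4, takes a point from camera to tool coordinates, whose origin is the TCP and whose axes are the tool frame's). Camera axes: x right, y up, looking along -z (the intrinsics and any distortion apply to the point x, -y, -z); pixel columns grow to the right and rows downward; lengths in m; the calibration is good to about 2 mm. A picture is of the moment at which its call begins: read the wrist's pose just before it. camera_params takes no time and is no camera call.
- ctrl.sign_off(): hands the job in, once; it reports no verdict.
The state is a dict: "clock": time; "q": joint angles; "joint_velocities": joint speeds; "effort": joint torques, N m; "ee_pos": TCP position; "eef_rot": TCP orientation; "force": force on the tool from outside, world axes, zero at the start; "torque": the same for the moment, N m; "width": finger opening in m.
Only numpy, scipy, OpenCV 4.12 (cv2) and the standard library are available. Lean on these libraries where they do the work, as an engineer would, in place of code of your own. Each camera call takes 0.05 s, during which the arm holds its last target. There are 200 camera calls.

## Working session

There is one attempt and no reset: what is moved stays moved. The work goes in short steps, Python scripts to look and compute and a tool call to move; the robot and the scene stay as the last step left them, time stands still between calls to the robot, and variables do not carry over. Pictures are saved under pics/ and viewed, about 8 in all and at most 12, crops included, and the job is handed in when it is done.

Besides the shell and the picture viewer there is one more tool, called after "Call:" as a command line: name --pt "numbers of a row" for each row, then --argument value for the rest. servo_tool: Moves the arm, as the interface text tells. Its arguments: {"type":"object","properties":{"targets":{"type":"array"},"fingers":{"type":"number"}},"required":["targets"]}

```bash
mkdir -p pics; cat > h.py <<'E'
import numpy as np, cv2
from rig import ctrl
from scipy.spatial.transform import Rotation as R
def tool():
    s=ctrl.state(); T=np.eye(4); T[:3,:3]=R.from_euler('xyz',s['eef_rot'],degrees=True).as_matrix(); T[:3,3]=s['ee_pos']; return T
def cam(name):
    p=ctrl.camera_params(name); T=p['T'] if 'T' in p else tool()@p['tool_from_camera']
    return p,np.array(T)
def snap(name,f=None):
    p,T=cam(name); im,d=ctrl.snapshot(name)
    if f: cv2.imwrite('pics/'+f,im)
    np.savez('last_%s.npz'%name,im=im,d=d,T=T); return im,d,T
def ray(name,T,uv):
    p=ctrl.camera_params(name); f=210/np.tan(np.radians(p['fov_y']/2))
    K=np.array([[f,0,p['cx']],[0,f,p['cy']],[0,0,1.]])
    a=cv2.undistortPoints(np.array(uv,float).reshape(-1,1,2),K,np.array([p['k1'],0,0,0.]),).reshape(-1,2)
    d=np.c_[a[:,0],-a[:,1],-np.ones(len(a))]@T[:3,:3].T
    return T[:3,3],d
def onplane(name,T,uv,z):
    o,d=ray(name,T,uv); return o+d*((z-o[2])/d[:,2])[:,None]
def proj(name,T,P):
    p=ctrl.camera_params(name); f=210/np.tan(np.radians(p['fov_y']/2))
    c=(np.atleast_2d(P)-T[:3,3])@T[:3,:3]; x=c[:,0]/-c[:,2]; y=-c[:,1]/-c[:,2]; k=1+p['k1']*(x*x+y*y)
    return np.c_[p['cx']+f*x*k,p['cy']+f*y*k]
E
python3 - <<'E'
from h import *
a,_,_=snap('top','top0.png'); b,_,_=snap('scene','scene0.png'); 
s=ctrl.state(); print(s, ctrl.tcp_to_grasp)
for n in('top','scene','wrist'): print(n,ctrl.camera_params(n))
E
```

```text
{'clock': 0.1, 'q': array([ 2.82237839e+01,  1.79559171e+01,  8.58467214e+01,  7.53113929e-04,
        7.62602858e+01, -1.28004668e+01]), 'joint_velocities': array([-0.03721577, -0.07346144, -0.06213966,  0.07079091, -0.07160445,
       -0.02816347]), 'effort': array([ 1.55329195e-03, -4.02818227e+01, -2.52641952e+01,  6.95293956e-02,
        3.42710316e-02, -8.63893933e-05]), 'ee_pos': array([0.39590589, 0.34449113, 0.23824045]), 'eef_rot': array([-1.79985345e+02,  6.11985336e-02,  4.10240793e+01]), 'force': array([-0.27975002,  1.04940774, -0.59578965]), 'torque': array([ 0.05836248,  0.0336035 , -0.02520066]), 'width': 0.08824344044580015} 0.0187
top {'fov_y': 52.26127087781994, 'cx': 273.2669478933154, 'cy': 211.6028051896667, 'k1': 0.006654397800553767, 'T': array([[-3.09709546e-03,  9.96919400e-01, -7.83716714e-02,
         3.29495351e-01],
       [-9.99527936e-01, -6.90552751e-04,  3.07152822e-02,
        -4.86490034e-02],
       [ 3.05665409e-02,  7.84298031e-02,  9.96450928e-01,
         1.09461433e+00],
       [ 0.00000000e+00,  0.00000000e+00,  0.00000000e+00,
         1.0
[... 153 characters left out ...]
 -0.83629308,  0.54554556,  0.97349881],
       [ 0.99842957,  0.05240139, -0.01981134, -0.0884473 ],
       [-0.01201926,  0.54577283,  0.83784698,  0.9040737 ],
       [ 0.        ,  0.        ,  0.        ,  1.        ]])}
wrist {'fov_y': 68.77467946244134, 'cx': 283.4375513696764, 'cy': 212.0039912680963, 'k1': 0.015707545587316584, 'tool_from_camera': array([[ 9.99999848e-01,  5.28516949e-04,  1.59642137e-04,
        -5.58336361e-04],
       [ 5.51746917e-04, -9.67025876e-01, -2.54677542e-01,
        -6.55318148e-02],
       [ 1.97766799e-05,  2.54677591e-01, -9.67026020e-01,
        -1.45690301e-01],
       [ 0.00000000e+00,  0.00000000e+00,  0.00000000e+00,
         1.00000000e+00]])}
```

View pics/top0.png

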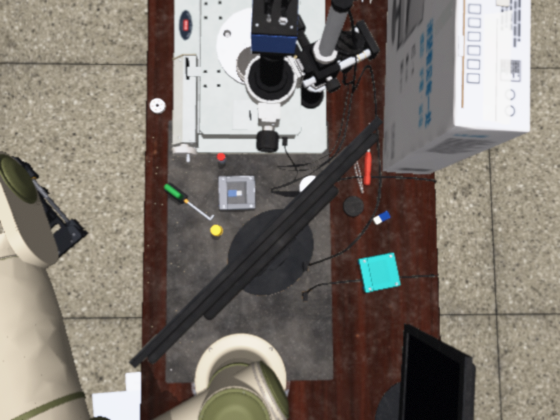

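View pics/scene0.png

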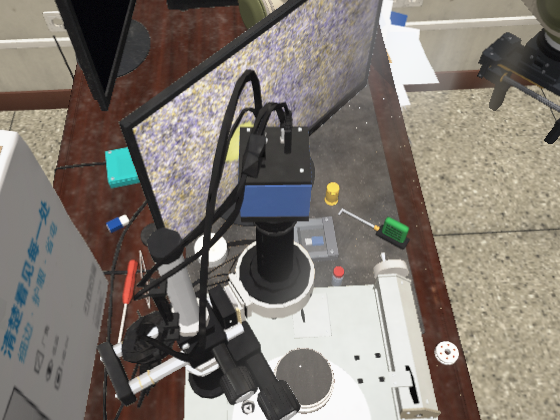

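Candidates: the dock is the grey one at top (237,192). The turquoise dock at (380,272) is a decoy. The stick is the one inside the grey dock, and the loose blue/white one at (381,217) is a decoy. For the pick, green at (175,193) with the shaft running to (212,218) matches; the red screwdriver at (368,165) does not. I'll check this in a close crop.

```bash
python3 - <<'E'
from h import *
a,d,T=snap('top'); b,ds,Ts=snap('scene')
w,dw,Tw=snap('wrist','wrist0.png')
c1=cv2.resize(a[140:250,150:270],None,fx=4.5,fy=4.5,interpolation=cv2.INTER_CUBIC)
cv2.imwrite('pics/crop1.png',c1)
p=lambda uv,z:onplane('top',T,[uv],z)[0].round(4)
print('foot',p((175,193),.05),'tip',p((212,218),.008),'dock',p((237,192),.024),'reel',p((216,231),.044),'vial',p((221,158),.048))
print('mat left edge',p((167,250),.002))
for uv in [(237,180),(237,210),(175,193),(216,231),(221,158),(260,250),(160,345),(300,205),(360,140)]: 
  u,v=uv; o,dd=ray('top',T,[uv]); print(uv,d[v,u], (o+dd[0]*d[v,u]).round(3))
E
```

```text
foot [0.4573 0.1588 0.05  ] tip [0.3988 0.0732 0.008 ] dock [0.4632 0.0094 0.024 ] reel [0.3647 0.0591 0.044 ] vial [0.5446 0.0477 0.048 ]
mat left edge [0.3184 0.1862 0.002 ]
(237, 180) 1.0770512 [0.493 0.009 0.025]
(237, 210) 1.0925944 [0.419 0.01  0.003]
(175, 193) 1.0359159 [0.456 0.157 0.059]
(216, 231) 1.0440403 [0.365 0.059 0.046]
(221, 158) 1.0553105 [0.544 0.048 0.049]
(260, 250) 0.68140084 [ 0.322 -0.048  0.41 ]
(160, 345) 0.6644427 [0.176 0.107 0.411]
(300, 205) 0.69093066 [ 0.394 -0.113  0.408]
(360, 140) 0.6818017 [ 0.496 -0.208  0.428]
```

View pics/crop1.png

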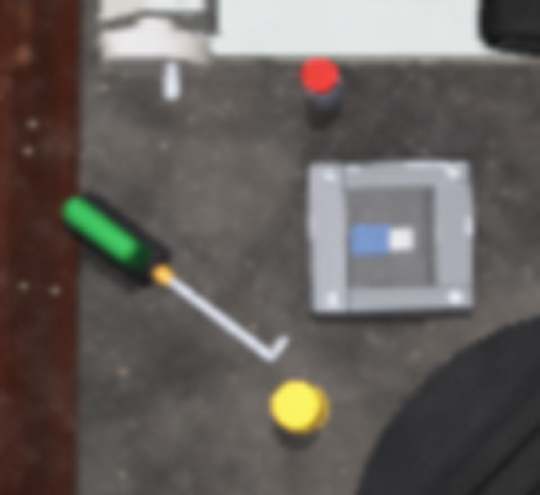

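View pics/wrist0.png

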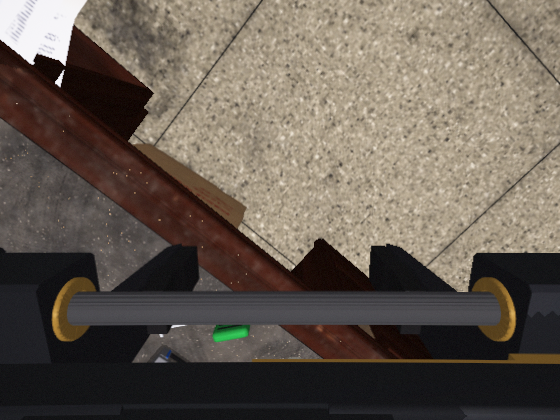

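The crop confirms the choice. The grey dock has the stick inside at crop (350-415,240), with 20 mm of grey roof on its left. The buffer room only fits a mouth facing world +y. The green pick has its foot at crop (110,235) and its hook at (275,355). Next I'll check the obstacle heights before moving in.

```bash
python3 - <<'E'
from h import *
z=np.load('last_top.npz'); d=z['d'];T=z['T']
v,u=np.mgrid[0:420:2,0:560:2]; uv=np.c_[u.ravel(),v.ravel()]
o,dd=ray('top',T,uv); P=o+dd*d[v.ravel(),u.ravel()][:,None]; P=P[d[v.ravel(),u.ravel()]>0]
z=np.load('last_scene.npz'); d=z['d'];T=z['T']
o,dd=ray('scene',T,uv); Q=o+dd*d[v.ravel(),u.ravel()][:,None]; Q=Q[d[v.ravel(),u.ravel()]>0]
P=np.r_[P,Q]
xs=np.arange(.1,.8,.04); ys=np.arange(.34,-.26,-.04)
print('      '+' '.join('%5.2f'%y for y in ys))
for x in xs:
  r=[]
  for y in ys:
    m=(abs(P[:,0]-x)<.02)&(abs(P[:,1]-y)<.02); r.append('%5.2f'%P[m,2].max() if m.any() else '  .  ')
  print('%.2f'%x,' '.join(r))
E
```

```text
0.34  0.30  0.26  0.22  0.18  0.14  0.10  0.06  0.02 -0.02 -0.06 -0.10 -0.14 -0.18 -0.22 -0.26
0.10   .     .    0.00  0.00  0.00  0.01  0.01  0.02  0.02  0.24  0.24  0.01  0.01  0.01  0.01  0.00
0.14   .     .    0.00  0.64  0.64  0.62  0.41  0.01  0.01  0.01  0.01  0.01  0.01  0.01  0.01  0.00
0.18   .     .    0.00  0.63  0.63  0.61  0.43  0.41  0.01  0.01  0.01  0.01  0.01  0.01  0.01  0.00
0.22   .     .    0.60  0.62  0.61  0.01  0.43  0.43  0.41  0.32  0.02  0.02  0.18  0.08  0.02  0.01
0.26   .     .    0.60  0.60  0.01  0.01  0.01  0.43  0.43  0.41  0.32  0.02  0.19  0.01  0.01  0.01
0.30   .    0.35  0.57  0.57  0.01  0.01  0.01  0.01  0.43  0.43  0.41  0.32  0.19  0.14  0.09  0.05
0.34  0.45  0.35  0.55  0.54  0.01  0.01  0.01  0.05  0.02  0.43  0.43  0.41  0.32  0.02  0.01  0.04
0.38  0.45  0.54  0.55  0.01  0.01  0.01  0.01  0.05  0.01  0.02  0.43  0.43  0.41  0.32  0.01  0.00
0.42  0.41  0.54  0.52  0.00  0.01  0.01  0.02  0.03  0.03  0.03  0.01  0.43  0.43  0.41  0.01  0.01
0.46  0.33  0.51  0.00  0.01  0.06  0.06  0.01  0.03  0.03  0.03  0.03  0.03  0.43  0.43  0.41  0.01
0.50   .     .   -0.00  0.00  0.05  0.01  0.01  0.03  0.03  0.03  0.01  0.02  0.03  0.43  0.43  0.41
0.54   .     .    0.00  0.00  0.01  0.09  0.08  0.05  0.05  0.01  0.26  0.25  0.02  0.01  0.43  0.43
0.58   .     .   -0.00  0.01  0.06  0.09  0.09  0.09  0.09  0.09  0.28  0.28  0.09  0.03  0.02  0.01
0.62   .     .   -0.00  0.00  0.06  0.08  0.09  0.09  0.09  0.52  0.54  0.54  0.09  0.03  0.03  0.01
0.66   .     .    0.00  0.01  0.06  0.08  0.09  0.09  0.09  0.52  0.59  0.63  0.28  0.25  0.25  0.01
0.70   .     .    0.00  0.02  0.06  0.08  0.09  0.09  0.09  0.51  0.59  0.65  0.53  0.46  0.30  0.27
0.74   .     .   -0.00  0.00  0.06  0.09  0.09  0.10  0.14  0.14  0.14  0.65  0.53  0.49  0.43  0.27
0.78   .     .    0.00  0.00  0.06  0.08  0.09  0.11  0.14  0.14  0.22  0.62  0.61  0.40  0.36  0.27
```

Call:
servo_tool --pt "-1.8 3.1 0.5 0 0 0.85" --pt "-3.6 6.2 1 0 0 1.7" --pt "-5.5 9.4 1.5 0 0 2.55" --pt "-7.3 12.5 2 0 0 3.4" --pt "-9.1 15.6 2.5 0 0 4.25" --pt "-10.9 18.8 3 0 0 5.1" --pt "-12.8 21.9 3.5 0 0 6" --pt "-14.6 25.1 4 0 0 6.84"

```text
clock: 0.92
ee_pos: [0.4505, 0.0577, 0.1986]
eef_rot: [180.0, -0.0, -0.3]
force: [-0.2, 0.2, -0.1]
width: 0.0883
```

Call:
servo_tool --pt "0 0 0 0 0 0" --pt "0 0 0 0 0 0" --fingers 0.5

```text
clock: 1.08
ee_pos: [0.4508, 0.0582, 0.1985]
eef_rot: [-180.0, 0.0, -0.2]
force: [-0.3, 0.2, -0.0]
width: 0.0768
```

```bash
python3 - <<'E'
from h import *
w,dw,Tw=snap('wrist','wrist1.png'); print(ctrl.state())
E
```

```text
{'clock': 1.1333, 'q': array([-7.33609024e+00,  1.12475657e+01,  1.00777171e+02,  1.74739398e-02,
        6.79971407e+01, -7.30461746e+00]), 'joint_velocities': array([ 2.28521611, -0.37316513,  0.01203502,  0.00653065,  0.10740892,
        0.11778383]), 'effort': array([-1.82546698e+00, -3.26699710e+01, -2.36936814e+01, -1.42376994e-03,
       -1.28784485e-02,  8.93814286e-03]), 'ee_pos': array([0.45064077, 0.05931358, 0.19867724]), 'eef_rot': array([-1.79981151e+02,  1.96409511e-02, -3.80192946e-02]), 'force': array([ 0.05457144,  0.3749227 , -1.22488685]), 'torque': array([-0.02319159,  0.07871563, -0.04739025]), 'width': 0.07263992260343013}
```

View pics/wrist1.png

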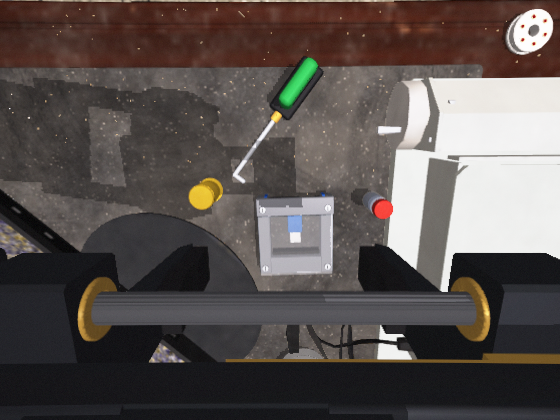

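The wrist view shows everything needed: dock roof at (256-333,195-275) with the blue-trimmed mouth at the top edge, stick at (295,228), pick foot at (297,88), hook at (238,178), reel at (205,193) and vial at (382,209). I'll measure from this view.

```bash
python3 - <<'E'
from h import *
z=np.load('last_wrist.npz'); im=z['im'];T=z['T']
hsv=cv2.cvtColor(im,cv2.COLOR_BGR2HSV)
def pts(mask,box):
    u0,v0,u1,v1=box; m=np.zeros_like(mask); m[v0:v1,u0:u1]=mask[v0:v1,u0:u1]; v,u=np.nonzero(m); return np.c_[u,v]
g=pts(cv2.inRange(hsv,(45,100,120),(75,255,255)),(260,40,340,120))
r=cv2.minAreaRect(g.astype(np.float32)); print('grip px',r, len(g))
box=onplane('wrist',T,cv2.boxPoints(r),.056); print('grip top corners',box.round(4).tolist(), box.mean(0).round(4)); 
print(' sides',[np.linalg.norm(box[i]-box[i-1]).round(4) for i in range(4)])
# shaft
gray=cv2.inRange(hsv,(0,0,135),(180,50,255)); s=pts(gray,(228,118,280,186)); 
W=onplane('wrist',T,s,.008)
print('shaft n',len(s)); 
sh=W[s[:,1]<165]; c=sh.mean(0); dv=np.linalg.svd(sh-c)[2][0]; dv*=-np.sign(dv[1]); print('shaft c',c.round(4),'heading',np.degrees(np.arctan2(dv[1],dv[0])))
print(' corner/hook extents along shaft', ((W-c)@dv).max().round(4), 'perp',np.percentile((W-c)@np.array([-dv[1],dv[0],0]),[0,1,99,100]).round(4))
tip=c+dv*((W-c)@dv).max(); print('hook outer end',tip.round(4))
# dock
dk=pts(cv2.inRange(hsv,(105,5,120),(130,60,215)),(245,180,345,285)); rr=cv2.minAreaRect(dk.astype(np.float32)); print('dock px',rr)
b=onplane('wrist',T,cv2.boxPoints(rr),.024); print(b.round(4).tolist(),b.mean(0).round(4),[np.linalg.norm(b[i]-b[i-1]).round(4) for i in range(4)])
bl=pts(cv2.inRange(hsv,(105,120,100),(125,255,255)),(270,205,320,245)); print('blue',cv2.minAreaRect(bl.astype(np.float32)), bl.min(0),bl.max(0))
wh=pts(cv2.inRange(hsv,(0,0,215),(180,40,255)),(280,225,310,250)); print('white',wh.min(0),wh.max(0))
print('stick',onplane('wrist',T,[bl.min(0),bl.max(0)+1,wh.min(0),wh.max(0)+1],.010).round(4))
c=cv2.resize(im[180:290,235:355],None,fx=5,fy=5,interpolation=cv2.INTER_CUBIC)
c2=cv2.resize(im[40:190,225:335],None,fx=3.6,fy=3.6,interpolation=cv2.INTER_CUBIC)
c2=cv2.copyMakeBorder(c2,0,10,0,0,0); c=cv2.copyMakeBorder(c,0,0,0,0,0)
h=max(c.shape[0],c2.shape[0]); cv2.imwrite('pics/crop2.png',cv2.resize(np.hstack([cv2.copyMakeBorder(c,0,h-c.shape[0],0,0,0),cv2.copyMakeBorder(c2,0,h-c2.shape[0],0,0,0)]),None,fx=.8,fy=.8))
E
```

```text
grip px ((298.06640625, 81.40780639648438), (14.867310523986816, 53.106815338134766), 35.753883361816406) 759
grip top corners [[0.4442, 0.1509, 0.056], [0.471, 0.1853, 0.056], [0.4814, 0.1785, 0.056], [0.4548, 0.1437, 0.056]] [0.4629 0.1646 0.056 ]
 sides [np.float64(0.0129), np.float64(0.0436), np.float64(0.0125), np.float64(0.0439)]
shaft n 364
shaft c [0.4227 0.1126 0.008 ] heading -127.91569584616019
 corner/hook extents along shaft 0.0499 perp [-0.0079 -0.0024  0.013   0.014 ]
hook outer end [0.392  0.0732 0.008 ]
dock px ((294.5, 234.5), (75.0, 77.0), 90.0)
[[0.4207, 0.0556, 0.024], [0.5027, 0.0553, 0.024], [0.5059, -0.0317, 0.024], [0.4184, -0.0315, 0.024]] [0.4619 0.0119 0.024 ] [np.float64(0.0871), np.float64(0.082), np.float64(0.0871), np.float64(0.0875)]Traceback (most recent call last):
  File "<stdin>", line 20, in <module>
    return umr_minimum(a, axis, None, out, keepdims, initial, where)
ValueError: zero-size array to reduction operation minimum which has no identity
```

```bash
python3 - <<'E'
from h import *
z=np.load('last_wrist.npz'); im=z['im']
cv2.imwrite('pics/crop2.png',cv2.resize(im[185:285,245:345],None,fx=6,fy=6,interpolation=cv2.INTER_CUBIC))
E
```

```text
(no output)
```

View pics/crop2.png

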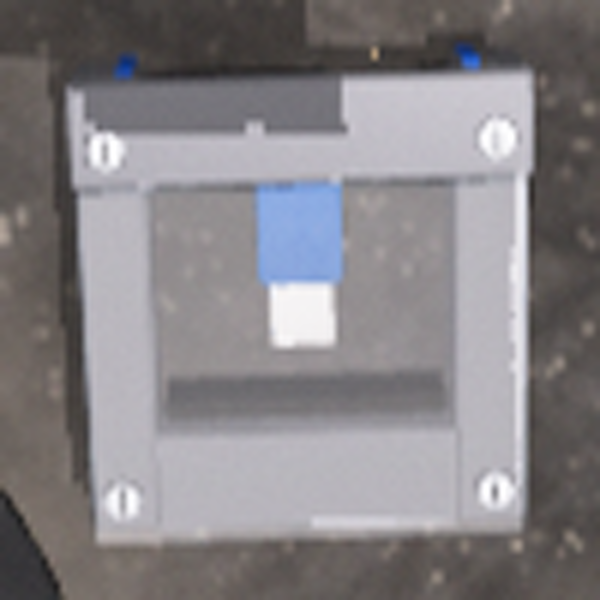

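```bash
python3 - <<'E'
from h import *
z=np.load('last_wrist.npz'); T=z['T']
def P(l,h): return onplane('wrist',T,np.array(l)/6.+[244.58,184.58],h)
def show(n,p): print(n,(p*1000).round(1)[:,:2].tolist())
s=P([(106,151),(498,138),(495,491),(122,501)],.024); show('screws',s)
print('angles',[np.degrees(np.arctan2(*(b-a)[[1,0]])).round(2) for a,b in((s[0],s[1]),(s[3],s[2]),(s[1],s[2]),(s[0],s[3]))],s.mean(0))
c=P([(68,88),(532,70),(522,528),(97,540)],.024); show('corners',c); print(c.mean(0), [np.linalg.norm(c[i]-c[i-1]).round(4) for i in range(4)])
show('roof back edge (mouth+20)',P([(150,185),(525,172)],.024))
show('stick blue corners z10',P([(257,183),(342,183),(342,282),(262,282)],.010))
show('plug z8',P([(270,347),(335,345)],.007))
show('buffer top front?',P([(168,380),(440,372),(168,418),(445,410)],.017)); show('floor',P([(168,380),(440,372)],.002))
E
```

```text
screws [[427.0, 41.5], [497.3, 43.7], [499.0, -24.9], [428.6, -26.7]]
angles [np.float64(1.76), np.float64(1.49), np.float64(-88.61), np.float64(-88.67)] [0.46297118 0.00841533 0.024     ]
corners [[420.5, 53.1], [502.9, 56.1], [504.3, -32.5], [423.7, -34.7]]
[0.46286029 0.01050608 0.024     ] [np.float64(0.0879), np.float64(0.0824), np.float64(0.0886), np.float64(0.0806)]
roof back edge (mouth+20) [[434.8, 35.2], [502.3, 37.4]]
stick blue corners z10 [[454.3, 31.6], [470.3, 31.6], [470.5, 12.0], [455.2, 12.0]]
plug z8 [[456.8, -2.2], [469.5, -1.9]]
buffer top front? [[437.3, -5.1], [488.8, -3.7], [437.2, -12.8], [490.0, -11.4]]
floor [[436.7, -11.0], [490.6, -9.5]]
```

```bash
python3 - <<'E'
from h import *
z=np.load('last_wrist.npz'); T=z['T'];d=z['d']
v,u=np.mgrid[0:250,300:560]; uv=np.c_[u.ravel(),v.ravel()]
o,dd=ray('wrist',T,uv); P=o+dd*d[v.ravel(),u.ravel()][:,None]
P=P[(P[:,2]>.03)&(P[:,1]<.25)&(P[:,1]>.04)]
for yaw,c in((-38,(.462,.1635)),(-38,(.456,.156)),(0,(.44,.10)),(0,(.455,.17))):
  a=np.radians(yaw); q=P[:,:2]-c; A=q@[np.cos(a),np.sin(a)]; B=q@[np.sin(a),-np.cos(a)]
  m=(abs(A)<.1)&(abs(B)<.042)&(P[:,2]>.057); print(yaw,c,m.sum(), P[m].max(0).round(3) if m.any() else '', A[m].min().round(3) if m.any() else '')
m=P[:,2]>.065
for y in np.arange(.06,.24,.02):
  k=m&(abs(P[:,1]-y)<.01); print(y.round(2),P[k,0].min().round(3),np.percentile(P[k&(P[:,0]<.6),2],[50,99]).round(3)) if k.any() else 0
E
```

```text
-38 (0.462, 0.1635) 1329 [0.566 0.178 0.344] -0.001
-38 (0.456, 0.156) 893 [0.56  0.178 0.344] -0.0
0 (0.44, 0.1) 516 [0.54  0.127 0.344] 0.01
0 (0.455, 0.17) 721 [0.555 0.178 0.086] 0.011
0.06 0.488 [0.085 0.206]
0.08 0.594 [0.084 0.086]
0.1 0.551 [0.079 0.084]
0.12 0.45 [0.08  0.344]
0.14 0.549 [0.079 0.086]
0.16 0.55 [0.073 0.082]
```

Call:
servo_tool --pt "0.1 -1.6 1.3 0 0 1.05" --pt "0.2 -3.2 2.5 0 0 2.1" --pt "0.3 -4.8 3.8 0 0 3.2" --pt "0.4 -6.4 5 0 0 4.25" --pt "0.45 -8 6.3 0 0 5.3" --pt "0.48 -9.57 7.5 0 0 6.33" --pt "0.48 -9.57 7.5 0 0 6.33" --pt "0.48 -9.57 7.5 0 0 6.33"

```text
clock: 1.8
ee_pos: [0.4549, 0.1564, 0.1237]
eef_rot: [180.0, 0.0, -37.6]
force: [0.9, 0.2, -0.4]
width: 0.0442
```

```bash
python3 - <<'E'
from h import *
w,dw,T=snap('wrist'); s=ctrl.state(); print(s['ee_pos'],s['eef_rot'])
hsv=cv2.cvtColor(w,cv2.COLOR_BGR2HSV); m=cv2.inRange(hsv,(45,100,90),(75,255,255))
n,l,st,c=cv2.connectedComponentsWithStats(m); i=1+st[1:,4].argmax(); v,u=np.nonzero(l==i)
r=cv2.minAreaRect(np.c_[u,v].astype(np.float32)); b=onplane('wrist',T,cv2.boxPoints(r),.056); print(st[i],b.round(4).tolist(),b.mean(0))
E
```

```text
[0.45539253 0.15570381 0.12425489] [-1.79986532e+02 -2.32249675e-02 -3.76676887e+01]
[ 277  170   19   66 1126] [[0.4745, 0.19, 0.056], [0.4844, 0.1824, 0.056], [0.4557, 0.1444, 0.056], [0.4452, 0.1525, 0.056]] [0.4649299  0.16729929 0.056     ]
```

Call:
servo_tool --pt "0 0 3 0 0 0" --pt "0 0 6 0 0 0" --pt "0 0 8.5 0 0 0" --pt "0 0 9.5 0 0 0" --pt "0 0 10 0 0 0" --pt "0 0 10 0 0 0"

```text
clock: 2.35
ee_pos: [0.4559, 0.1549, 0.0241]
eef_rot: [-180.0, -0.0, -37.9]
force: [0.6, 1.1, -0.2]
width: 0.044
```

Call:
servo_tool --pt "0 0 0 0 0 0" --pt "0 0 0 0 0 0" --pt "0 0 0 0 0 0" --pt "0 0 0 0 0 0" --pt "0 0 0 0 0 0" --pt "0 0 0 0 0 0" --fingers 0

```text
clock: 2.85
ee_pos: [0.4558, 0.1551, 0.0242]
eef_rot: [-180.0, -0.0, -38.0]
force: [0.0, -0.9, 6.0]
width: 0.0138
```

Call:
servo_tool --pt "0 0 -2.5 0 0 0" --pt "0 0 -5 0 0 0" --pt "-0.4 -0.1 -5 0 0 -1.1" --pt "-0.8 -0.2 -5 0 0 -2.2" --pt "-1.2 -0.3 -5 0 0 -3.3" --pt "-1.6 -0.5 -5 0 0 -4.4" --pt "-2 -0.6 -5 0 0 -5.5" --pt "-2.1 -0.6 -5 0 0 -6.57"

```text
clock: 3.52
ee_pos: [0.4422, 0.1731, 0.0737]
eef_rot: [-180.0, 0.0, 1.8]
force: [-0.5, 0.2, -0.3]
width: 0.0133
```

Call:
servo_tool --pt "0 0 0 0 0 0" --pt "0 0 0 0 0 0" --pt "0 0 0 0 0 0"

```text
clock: 3.77
ee_pos: [0.4427, 0.1727, 0.0737]
eef_rot: [180.0, 0.0, 1.2]
force: [0.2, 0.2, -1.3]
width: 0.0137
```

```bash
python3 - <<'E'
from h import *
s=ctrl.state(); print(s['ee_pos'],s['eef_rot'],s['force'],s['torque'])
a,d,T=snap('top'); b,ds,Ts=snap('scene')
c1=cv2.resize(a[150:240,150:270],None,fx=4,fy=4,interpolation=cv2.INTER_CUBIC)
c2=cv2.resize(b[180:290,280:430],None,fx=3.2,fy=3.2,interpolation=cv2.INTER_CUBIC)
cv2.imwrite('pics/p1.png',np.hstack([cv2.resize(c1,(400,300)),cv2.resize(c2,(400,300))]))
E
```

```text
[0.44273013 0.17267023 0.07369644] [1.79999308e+02 1.49177569e-03 1.23184534e+00] [ 0.23143932  0.16955254 -1.32676759] [-0.09163561  0.00050093 -0.01260257]
```

View pics/p1.png

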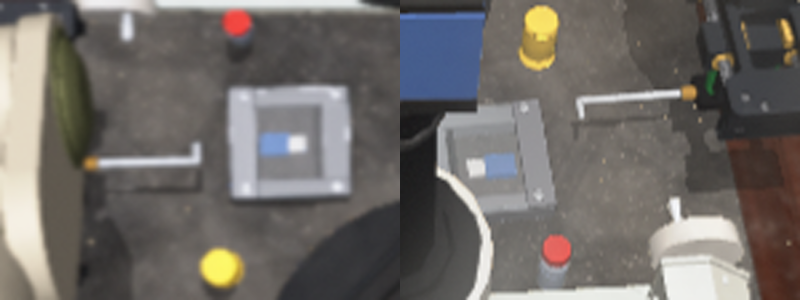

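The pick is held with its shaft in front of the mouth: hook at crop (197,155) on the left, with its tip turned towards the dock's left. I'll measure the hook against the dock in the same cameras.

```bash
python3 - <<'E'
from h import *
for n,box,zs in(('top',(177,188,213,203),.0576),('scene',(346,210,382,225),.0576)):
    z=np.load(f'last_{n}.npz'); im=z['im'];T=z['T']
    hsv=cv2.cvtColor(im,cv2.COLOR_BGR2HSV); m=cv2.inRange(hsv,(0,0,120),(180,60,255))
    u0,v0,u1,v1=box; v,u=np.nonzero(m[v0:v1,u0:u1]); uv=np.c_[u+u0,v+v0]
    W=onplane(n,T,uv,zs)
    print(n,len(uv),uv.min(0),uv.max(0),'W min',W.min(0).round(4),'max',W.max(0).round(4))
    s=W[W[:,1]>W[:,1].min()+.012]; print(' shaft fit x=a+b*y', np.polyfit(s[:,1],s[:,0],1).round(4), 'mean',s.mean(0).round(4))
    # dock top corners by eye-free: grey mask rect for same camera
z=np.load('last_top.npz');T=z['T'];im=z['im']
hsv=cv2.cvtColor(im,cv2.COLOR_BGR2HSV); m=cv2.inRange(hsv,(100,8,120),(135,70,225)); sub=np.zeros_like(m); sub[172:215,215:258]=m[172:215,215:258]
v,u=np.nonzero(sub); r=cv2.minAreaRect(np.c_[u,v].astype(np.float32)); b=onplane('top',T,cv2.boxPoints(r),.024); print(r,b.round(4).tolist(),b.mean(0))
E
```

```text
top 127 [179 188] [210 200] W min [0.4394 0.0728 0.0576] max [0.4687 0.1475 0.0576]
 shaft fit x=a+b*y [-0.0502  0.45  ] mean [0.4441 0.1167 0.0576]
scene 158 [346 210] [381 223] W min [0.4318 0.072  0.0576] max [0.4631 0.1382 0.0576]
 shaft fit x=a+b*y [-0.0203  0.4475] mean [0.4453 0.1095 0.0576]
((236.55068969726562, 191.86849975585938), (33.384517669677734, 37.0856819152832), 87.87889862060547) [[0.504, 0.0587, 0.024], [0.5076, -0.0345, 0.024], [0.4231, -0.0376, 0.024], [0.4197, 0.055, 0.024]] [0.46362167 0.0104107  0.024     ]
```

Call:
servo_tool --pt "0 0 2.2 0 0 0" --pt "0 0 4.3 0 0 0" --pt "0 0.5 4.3 0 0 0" --pt "0 1.2 4.3 0 0 0" --pt "0 1.9 4.3 0 0 0" --pt "0 2.5 4.3 0 0 0" --pt "0 3 4.3 0 0 0" --pt "0 3 4.3 0 0 0"

```text
clock: 4.53
ee_pos: [0.4439, 0.1418, 0.0314]
eef_rot: [180.0, -0.1, 1.3]
force: [-0.1, -0.1, -1.0]
width: 0.0139
```

Call:
servo_tool --pt "0 0.6 0 0 0 0" --pt "0 1.2 0 0 0 0" --pt "0 1.8 0 0 0 0" --pt "0 2.4 0 0 0 0" --pt "0 2.4 0 0 0 0"

```text
clock: 4.95
ee_pos: [0.4441, 0.1178, 0.0307]
eef_rot: [180.0, 0.0, 1.4]
force: [0.0, -0.7, 0.0]
width: 0.0136
```

Call:
servo_tool --pt "0 0.4 0 0 0 0" --pt "0 0.8 0 0 0 0" --pt "0 1.2 0 0 0 0" --pt "0 1.6 0 0 0 0" --pt "0 1.6 0 0 0 0"

```text
clock: 5.37
ee_pos: [0.4445, 0.1022, 0.0307]
eef_rot: [180.0, 0.0, 1.4]
force: [-1.1, -0.3, -1.7]
width: 0.014
```

```bash
python3 - <<'E'
from h import *
s=ctrl.state(); print(s['ee_pos'],s['eef_rot'],s['force'],s['torque'])
a,d,T=snap('top'); b,ds,Ts=snap('scene')
c1=cv2.resize(a[170:215,210:262],None,fx=8.5,fy=8.5,interpolation=cv2.INTER_CUBIC)
c2=cv2.resize(b[210:265,290:350],None,fx=6.5,fy=6.5,interpolation=cv2.INTER_CUBIC)
h=min(len(c1),len(c2)); cv2.imwrite('pics/p2.png',cv2.resize(np.hstack([c1[:h],c2[:h]]),(800,int(800*h/(c1.shape[1]+c2.shape[1])))))
E
```

```text
[0.44446287 0.10217092 0.03071004] [1.79995343e+02 1.60541744e-03 1.39501238e+00] [-1.07132365 -0.27179056 -1.66346166] [-0.0793523   0.02547875  0.03550044]
```

View pics/p2.png

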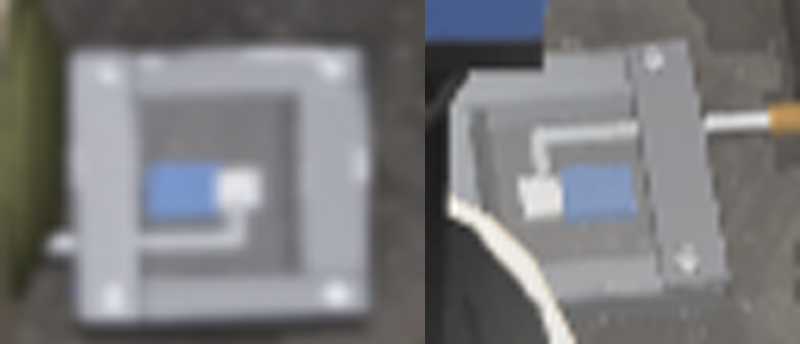

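Top crop (left): the hook lies over the plug at about (237,195) and the shaft runs right of the stick. The stick end is at 262 and the buffer face at about 285. I'll advance in small steps until I feel the buffer.

Call:
servo_tool --pt "0 0.3 0 0 0 0" --pt "0 0.6 0 0 0 0" --pt "0 0.8 0 0 0 0" --pt "0 0.8 0 0 0 0" --pt "0 0.8 0 0 0 0"

```text
clock: 5.88
ee_pos: [0.4446, 0.0947, 0.0307]
eef_rot: [-180.0, 0.0, 1.4]
force: [0.5, 0.3, -1.3]
width: 0.0139
```

Call:
servo_tool --pt "0 0.1 0 0 0 0" --pt "0 0.1 0 0 0 0" --pt "0 0.1 0 0 0 0"

```text
clock: 6.13
ee_pos: [0.4446, 0.0938, 0.0307]
eef_rot: [-180.0, 0.0, 1.4]
force: [0.1, -0.7, -1.4]
width: 0.0142
```

Call:
servo_tool --pt "0 0.1 0 0 0 0" --pt "0 0.1 0 0 0 0" --pt "0 0.1 0 0 0 0"

```text
clock: 6.38
ee_pos: [0.4447, 0.0927, 0.0307]
eef_rot: [180.0, 0.0, 1.4]
force: [0.2, -0.9, -0.6]
width: 0.0139
```

Call:
servo_tool --pt "0 0.1 0 0 0 0" --pt "0 0.1 0 0 0 0" --pt "0 0.1 0 0 0 0"

```text
clock: 6.63
ee_pos: [0.4447, 0.0917, 0.0307]
eef_rot: [180.0, -0.0, 1.4]
force: [0.4, -0.0, -0.5]
width: 0.0136
```

Call:
servo_tool --pt "0 0.1 0 0 0 0" --pt "0 0.1 0 0 0 0" --pt "0 0.1 0 0 0 0"

```text
clock: 6.88
ee_pos: [0.4447, 0.0907, 0.0307]
eef_rot: [-180.0, -0.0, 1.4]
force: [-0.1, -0.2, -1.0]
width: 0.0138
```

Call:
servo_tool --pt "0 0.1 0 0 0 0" --pt "0 0.1 0 0 0 0" --pt "0 0.1 0 0 0 0"

```text
clock: 7.13
ee_pos: [0.4447, 0.0898, 0.0307]
eef_rot: [-180.0, -0.0, 1.4]
force: [-0.4, 1.9, -0.3]
width: 0.0136
```

Call:
servo_tool --pt "0 0.05 0 0 0 0" --pt "0 0.05 0 0 0 0"

```text
clock: 7.3
ee_pos: [0.4447, 0.0893, 0.0307]
eef_rot: [-180.0, 0.0, 1.4]
force: [-0.3, 2.3, 0.2]
width: 0.0139
```

Call:
servo_tool --pt "0 0.05 0 0 0 0" --pt "0 0.05 0 0 0 0"

```text
clock: 7.47
ee_pos: [0.4447, 0.0888, 0.0307]
eef_rot: [-180.0, 0.0, 1.4]
force: [-0.0, 2.3, -0.4]
width: 0.0137
```

Call:
servo_tool --pt "0 -0.05 0 0 0 0" --pt "0 -0.1 0.1 0 0 0" --pt "0 -0.1 0.2 0 0 0" --pt "0 -0.1 0.3 0 0 0" --pt "0 -0.1 0.3 0 0 0"

```text
clock: 7.88
ee_pos: [0.4447, 0.0898, 0.0275]
eef_rot: [180.0, 0.0, 1.4]
force: [-1.0, 1.5, -0.2]
width: 0.0139
```

Call:
servo_tool --pt "0 0 0.1 0 0 0" --pt "0 0 0.2 0 0 0" --pt "0 0 0.3 0 0 0" --pt "0 0 0.3 0 0 0"

```text
clock: 8.22
ee_pos: [0.4447, 0.0898, 0.0245]
eef_rot: [-180.0, 0.0, 1.4]
force: [-0.5, 1.2, -1.2]
width: 0.0142
```

Call:
servo_tool --pt "0.1 0 0 0 0 0" --pt "0.2 0 0 0 0 0" --pt "0.35 0 0 0 0 0" --pt "0.35 0 0 0 0 0"

```text
clock: 8.55
ee_pos: [0.4484, 0.0899, 0.0247]
eef_rot: [-180.0, 0.0, 1.4]
force: [-1.0, 2.1, -0.5]
width: 0.0138
```

Call:
servo_tool --pt "0 -0.2 0 0 0 0" --pt "0 -0.4 0 0 0 0" --pt "0 -0.6 0 0 0 0" --pt "0 -0.8 0 0 0 0" --pt "0 -1 0 0 0 0" --pt "0 -1.2 0 0 0 0" --pt "0 -1.2 0 0 0 0"

```text
clock: 9.13
ee_pos: [0.4479, 0.1022, 0.0247]
eef_rot: [-180.0, -0.0, 1.4]
force: [0.7, 0.1, -0.8]
width: 0.0138
```

```bash
python3 - <<'E'
from h import *
s=ctrl.state(); print(s['ee_pos'],s['eef_rot'],s['force'],s['torque'])
a,d,T=snap('top'); b,ds,Ts=snap('scene')
c1=cv2.resize(a[170:215,210:262],None,fx=8.5,fy=8.5,interpolation=cv2.INTER_CUBIC)
c2=cv2.resize(b[210:265,290:350],None,fx=6.5,fy=6.5,interpolation=cv2.INTER_CUBIC)
h=min(len(c1),len(c2)); cv2.imwrite('pics/p3.png',cv2.resize(np.hstack([c1[:h],c2[:h]]),(800,int(800*h/(c1.shape[1]+c2.shape[1])))))
E
```

```text
[0.44793905 0.10219441 0.0247485 ] [-1.79999386e+02 -7.52595882e-03  1.44578065e+00] [ 0.68092083  0.10665309 -0.84695443] [ 0.0056153  -0.01495915 -0.02522898]
```

View pics/p3.png

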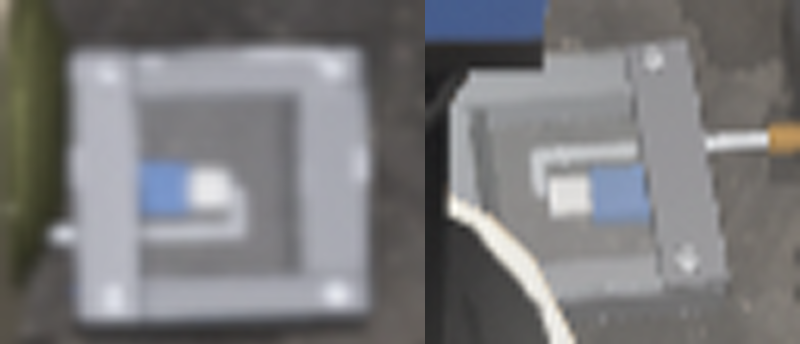

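The hook, seen at (237,205), is behind the plug and the stick has come about 10 mm towards the mouth. I'll pull gently to feel the sill.

Call:
servo_tool --pt "0 -0.15 0 0 0 0" --pt "0 -0.25 0 0 0 0" --pt "0 -0.25 0 0 0 0"

```text
clock: 9.48
ee_pos: [0.4478, 0.1045, 0.0247]
eef_rot: [180.0, 0.0, 1.4]
force: [0.1, 0.4, -1.4]
width: 0.0137
```

Call:
servo_tool --pt "0 -0.05 0 0 0 0" --pt "0 -0.1 0 0 0 0" --pt "0 -0.1 0 0 0 0"

```text
clock: 9.73
ee_pos: [0.4478, 0.1054, 0.0247]
eef_rot: [180.0, 0.0, 1.4]
force: [-0.1, 0.9, -0.1]
width: 0.0138
```

Call:
servo_tool --pt "0 -0.05 0 0 0 0" --pt "0 -0.05 0 0 0 0"

```text
clock: 9.9
ee_pos: [0.4478, 0.1059, 0.0247]
eef_rot: [180.0, 0.0, 1.4]
force: [0.5, -0.5, -0.7]
width: 0.0134
```

Call:
servo_tool --pt "0 -0.05 0 0 0 0" --pt "0 -0.05 0 0 0 0"

```text
clock: 10.07
ee_pos: [0.4478, 0.1063, 0.0247]
eef_rot: [180.0, -0.0, 1.4]
force: [0.1, -1.2, -0.4]
width: 0.0134
```

Call:
servo_tool --pt "0 -0.05 0 0 0 0" --pt "0 -0.05 0 0 0 0"

```text
clock: 10.23
ee_pos: [0.4479, 0.1067, 0.0248]
eef_rot: [180.0, -0.0, 1.4]
force: [1.0, -2.5, 1.1]
width: 0.0141
```

Call:
servo_tool --pt "0 -0.03 0 0 0 0" --pt "0 -0.03 0 0 0 0"

```text
clock: 10.4
ee_pos: [0.4479, 0.107, 0.0248]
eef_rot: [180.0, -0.0, 1.4]
force: [-0.2, -4.1, 0.3]
width: 0.0136
```

Call:
servo_tool --pt "0 0.08 0 0 0 0" --pt "0.15 0.08 0 0 0 0" --pt "0.3 0.08 0 0 0 0" --pt "0.45 0.08 0 0 0 0" --pt "0.6 0.08 0 0 0 0" --pt "0.6 0.08 0 0 0 0"

```text
clock: 10.9
ee_pos: [0.4539, 0.1065, 0.0247]
eef_rot: [-180.0, 0.0, 1.4]
force: [-0.6, -2.1, -0.3]
width: 0.0137
```

Call:
servo_tool --pt "0 -0.05 0 0 0 0" --pt "0 -0.05 0 0 0 0" --pt "0 -0.05 0 0 0 0"

```text
clock: 11.15
ee_pos: [0.4538, 0.1069, 0.0247]
eef_rot: [180.0, -0.0, 1.4]
force: [-0.1, -3.8, 0.4]
width: 0.0137
```

Call:
servo_tool --pt "0.04 0.02 0 0 0 0" --pt "0.08 0.02 0 0 0 0" --pt "0.08 0.02 0 0 0 0"

```text
clock: 11.4
ee_pos: [0.4544, 0.1068, 0.0247]
eef_rot: [-180.0, 0.0, 1.4]
force: [-1.6, -2.7, 0.3]
width: 0.0136
```

Call:
servo_tool --pt "0.04 0 0 0 0 0" --pt "0.08 0 0 0 0 0" --pt "0.08 0 0 0 0 0"

```text
clock: 11.65
ee_pos: [0.4554, 0.1069, 0.0247]
eef_rot: [-180.0, 0.0, 1.4]
force: [-1.3, -3.6, 0.6]
width: 0.0138
```

Call:
servo_tool --pt "0.04 0 0 0 0 0" --pt "0.08 0 0 0 0 0" --pt "0.08 0 0 0 0 0"

```text
clock: 11.9
ee_pos: [0.4563, 0.1069, 0.0247]
eef_rot: [-180.0, -0.0, 1.4]
force: [-1.5, -3.2, 0.7]
width: 0.0141
```

Call:
servo_tool --pt "0.04 0 0 0 0 0" --pt "0.08 0 0 0 0 0" --pt "0.08 0 0 0 0 0"

```text
clock: 12.15
ee_pos: [0.4571, 0.1069, 0.0248]
eef_rot: [-180.0, -0.0, 1.4]
force: [-1.7, -2.9, -0.4]
width: 0.0139
```

Call:
servo_tool --pt "0.04 0 0 0 0 0" --pt "0.08 0 0 0 0 0" --pt "0.08 0 0 0 0 0"

```text
clock: 12.4
ee_pos: [0.4579, 0.107, 0.0247]
eef_rot: [-180.0, -0.0, 1.4]
force: [-0.8, -0.8, -0.6]
width: 0.0136
```

Call:
servo_tool --pt "0.04 0 0 0 0 0" --pt "0.08 0 0 0 0 0" --pt "0.08 0 0 0 0 0"

```text
clock: 12.65
ee_pos: [0.4587, 0.107, 0.0247]
eef_rot: [-180.0, -0.0, 1.4]
force: [0.0, -1.1, -0.4]
width: 0.0133
```

Call:
servo_tool --pt "0 -0.04 0 0 0 0" --pt "0 -0.08 0 0 0 0" --pt "0 -0.08 0 0 0 0"

```text
clock: 12.9
ee_pos: [0.4587, 0.1075, 0.0248]
eef_rot: [180.0, -0.0, 1.4]
force: [-1.0, -3.9, -0.3]
width: 0.0134
```

Call:
servo_tool --pt "0.02 0.03 0 0 0 0" --pt "0.05 0.03 0 0 0 0" --pt "0.05 0.03 0 0 0 0"

```text
clock: 13.15
ee_pos: [0.459, 0.1074, 0.0247]
eef_rot: [-180.0, 0.0, 1.4]
force: [-1.2, -4.5, 0.8]
width: 0.0139
```

Call:
servo_tool --pt "0.03 0 0 0 0 0" --pt "0.05 0 0 0 0 0" --pt "0.05 0 0 0 0 0"

```text
clock: 13.4
ee_pos: [0.4595, 0.1075, 0.0247]
eef_rot: [180.0, 0.0, 1.4]
force: [-2.7, -4.7, 0.3]
width: 0.0136
```

Call:
servo_tool --pt "0 0.06 0 0 0 0" --pt "0 0.12 0 0 0 0" --pt "0 0.12 0 0 0 0"

```text
clock: 13.65
ee_pos: [0.4599, 0.1064, 0.0248]
eef_rot: [-180.0, -0.1, 1.4]
force: [-0.5, -0.5, -1.2]
width: 0.0142
```

```bash
cat > m.py <<'E'
from h import *
s=ctrl.state(); print(s['ee_pos'].round(4),s['force'].round(1),s['torque'].round(3))
# lateral centre of stick (blue+white) in the scene/top views, in world, plane z=.010
for n,box in(('top',(226,180,252,206)),('scene',(302,220,338,262))):
    acc=[]
    for k in range(2):
        im,d,T=snap(n); hsv=cv2.cvtColor(im,cv2.COLOR_BGR2HSV); u0,v0,u1,v1=box
        m=cv2.inRange(hsv,(100,90,90),(125,255,255)); v,u=np.nonzero(m[v0:v1,u0:u1])
        W=onplane(n,T,np.c_[u+u0,v+v0],.010); 
    print(n,len(W),'blue x',np.percentile(W[:,0],[3,50,97]).round(4),'y',np.percentile(W[:,1],[3,97]).round(4), 'slope',np.polyfit(W[:,1],W[:,0],1).round(3)[0], 'mean',W.mean(0).round(4))
E
python3 m.py; python3 - <<'E'
from h import *
c=[]
for n,(u0,v0,u1,v1) in(('top',(220,175,255,210)),('scene',(296,212,346,262))):
    im=np.load('last_%s.npz'%n)['im']; c.append(cv2.resize(im[v0:v1,u0:u1],(400,400),interpolation=cv2.INTER_CUBIC))
cv2.imwrite('pics/p4.png',np.hstack(c))
E
```

```text
[0.4599 0.1064 0.0248] [-0.5 -0.5 -1.2] [-0.097  0.044 -0.001]
top 10 blue x [0.4675 0.4726 0.4777] y [0.0304 0.033 ] slope 0.04 mean [0.4726 0.0317 0.01  ]Traceback (most recent call last):
  File "m.py", line 9, in <module>
    W=onplane(n,T,np.c_[u+u0,v+v0],.010);
  File "h.py", line 20, in onplane
    o,d=ray(name,T,uv); return o+d*((z-o[2])/d[:,2])[:,None]
        ~~~^^^^^^^^^^^
  File "h.py", line 16, in ray
    a=cv2.undistortPoints(np.array(uv,float).reshape(-1,1,2),K,np.array([p['k1'],0,0,0.]),).reshape(-1,2)
      ~~~~~~~~~~~~~~~~~~~^^^^^^^^^^^^^^^^^^^^^^^^^^^^^^^^^^^^^^^^^^^^^^^^^^^^^^^^^^^^^^^^^^
cv2.error: OpenCV(4.12.0) /io/opencv/modules/calib3d/src/undistort.dispatch.cpp:347: error: (-215:Assertion failed) CV_IS_MAT(_src) && CV_IS_MAT(_dst) && (_src->rows == 1 || _src->cols == 1) && (_dst->rows == 1 || _dst->cols == 1) && _src->cols + _src->rows - 1 == _dst->rows + _dst->cols - 1 && (CV_MAT_TYPE(_src->type) == CV_32FC2 || CV_MAT_TYPE(_src->type) == CV_64FC2) && (CV_MAT_TYPE(_dst->type) == CV_32FC2 || CV_MAT_TYPE(_dst->type) == CV_64FC2) in function 'cvUndistortPointsInternal'
```

View pics/p4.png

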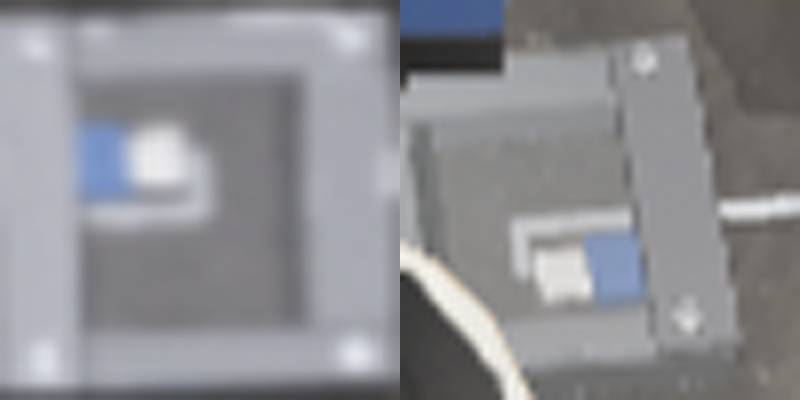

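Both views show the stick straight, lying against the shaft at about y = +8 mm, with the hook behind the plug at (200,190) on the left. It is still behind the sill, so I'll keep searching left with a light pull.

Call:
servo_tool --pt "0 -0.04 0 0 0 0" --pt "0 -0.07 0 0 0 0" --pt "0 -0.07 0 0 0 0"

```text
clock: 14.05
ee_pos: [0.4597, 0.1069, 0.0247]
eef_rot: [180.0, -0.0, 1.4]
force: [0.2, -1.4, -0.4]
width: 0.0137
```

Call:
servo_tool --pt "0.03 0 0 0 0 0" --pt "0.06 0 0 0 0 0" --pt "0.06 0 0 0 0 0"

```text
clock: 14.3
ee_pos: [0.4602, 0.1069, 0.0247]
eef_rot: [-180.0, 0.0, 1.4]
force: [-0.7, -0.0, 0.4]
width: 0.0138
```

Call:
servo_tool --pt "0.03 0 0 0 0 0" --pt "0.06 0 0 0 0 0" --pt "0.06 0 0 0 0 0"

```text
clock: 14.55
ee_pos: [0.4608, 0.107, 0.0247]
eef_rot: [-180.0, 0.0, 1.4]
force: [-0.3, -1.6, -0.6]
width: 0.0137
```

Call:
servo_tool --pt "0 -0.05 0 0 0 0" --pt "0 -0.05 0 0 0 0" --pt "0 -0.05 0 0 0 0"

```text
clock: 14.8
ee_pos: [0.4608, 0.1074, 0.0247]
eef_rot: [180.0, 0.0, 1.4]
force: [-1.2, -2.0, -0.1]
width: 0.0135
```

Call:
servo_tool --pt "0.03 0 0 0 0 0" --pt "0.06 0 0 0 0 0" --pt "0.06 0 0 0 0 0"

```text
clock: 15.05
ee_pos: [0.4613, 0.1074, 0.0247]
eef_rot: [180.0, 0.0, 1.4]
force: [-1.5, -2.9, 0.8]
width: 0.0134
```

Call:
servo_tool --pt "0.03 0 0 0 0 0" --pt "0.06 0 0 0 0 0" --pt "0.06 0 0 0 0 0"

```text
clock: 15.3
ee_pos: [0.462, 0.1075, 0.0247]
eef_rot: [-180.0, 0.0, 1.4]
force: [-1.2, -4.0, -1.3]
width: 0.0137
```

Call:
servo_tool --pt "0.03 0 0 0 0 0" --pt "0.07 0 0 0 0 0" --pt "0.07 0 0 0 0 0"

```text
clock: 15.55
ee_pos: [0.4628, 0.1076, 0.0248]
eef_rot: [-180.0, -0.0, 1.4]
force: [-0.4, -2.3, -1.0]
width: 0.0137
```

Call:
servo_tool --pt "0.03 0 0 0 0 0" --pt "0.07 0 0 0 0 0" --pt "0.07 0 0 0 0 0"

```text
clock: 15.8
ee_pos: [0.4636, 0.1076, 0.0248]
eef_rot: [-180.0, -0.0, 1.4]
force: [0.0, -1.3, -0.4]
width: 0.0137
```

Call:
servo_tool --pt "0.03 0 0 0 0 0" --pt "0.07 0 0 0 0 0" --pt "0.07 0 0 0 0 0"

```text
clock: 16.05
ee_pos: [0.4643, 0.1077, 0.0248]
eef_rot: [-180.0, -0.0, 1.4]
force: [-0.3, -0.5, -1.2]
width: 0.0137
```

Call:
servo_tool --pt "0 -0.05 0 0 0 0" --pt "0 -0.1 0 0 0 0" --pt "0 -0.1 0 0 0 0"

```text
clock: 16.3
ee_pos: [0.4641, 0.1087, 0.0248]
eef_rot: [-180.0, -0.0, 1.4]
force: [-0.2, -0.0, -1.2]
width: 0.0137
```

No resistance now, so this looks like the notch. I'll keep pulling gently.

Call:
servo_tool --pt "0 -0.06 0 0 0 0" --pt "0 -0.12 0 0 0 0" --pt "0 -0.12 0 0 0 0"

```text
clock: 16.55
ee_pos: [0.464, 0.1099, 0.0247]
eef_rot: [-180.0, -0.0, 1.4]
force: [-0.4, 0.8, -0.1]
width: 0.0137
```

Call:
servo_tool --pt "0 -0.07 0 0 0 0" --pt "0 -0.14 0 0 0 0" --pt "0 -0.14 0 0 0 0"

```text
clock: 16.8
ee_pos: [0.464, 0.1113, 0.0247]
eef_rot: [-180.0, -0.0, 1.4]
force: [0.6, -0.6, -0.6]
width: 0.0136
```

Call:
servo_tool --pt "0 -0.07 0 0 0 0" --pt "0 -0.14 0 0 0 0" --pt "0 -0.14 0 0 0 0"

```text
clock: 17.05
ee_pos: [0.4639, 0.1127, 0.0247]
eef_rot: [-180.0, 0.0, 1.4]
force: [0.2, -1.0, -0.8]
width: 0.0137
```

Call:
servo_tool --pt "0 -0.12 0 0 0 0" --pt "0 -0.24 0 0 0 0" --pt "0 -0.36 0 0 0 0" --pt "0 -0.48 0 0 0 0" --pt "0 -0.6 0 0 0 0" --pt "0 -0.6 0 0 0 0"

```text
clock: 17.55
ee_pos: [0.4638, 0.1188, 0.0247]
eef_rot: [-180.0, 0.0, 1.4]
force: [0.2, 0.1, -0.3]
width: 0.0137
```

Call:
servo_tool --pt "0 -0.15 0 0 0 0" --pt "0 -0.3 0 0 0 0" --pt "0 -0.45 0 0 0 0" --pt "0 -0.6 0 0 0 0" --pt "0 -0.75 0 0 0 0" --pt "0 -0.9 0 0 0 0" --pt "0 -1 0 0 0 0" --pt "0 -1 0 0 0 0"

```text
clock: 18.22
ee_pos: [0.4636, 0.1288, 0.0247]
eef_rot: [-180.0, -0.0, 1.4]
force: [-0.5, -0.2, -1.0]
width: 0.0138
```

```bash
python3 - <<'E'
from h import *
s=ctrl.state(); print(s['ee_pos'],s['force'])
c=[]
for n,(u0,v0,u1,v1) in(('top',(205,170,255,220)),('scene',(296,202,356,262))):
    im,_,_=snap(n); c.append(cv2.resize(im[v0:v1,u0:u1],(400,400),interpolation=cv2.INTER_CUBIC))
cv2.imwrite('pics/p5.png',np.hstack(c))
E
```

```text
[0.46356883 0.12877279 0.02473805] [-0.5206703  -0.17781574 -1.00463867]
```

View pics/p5.png

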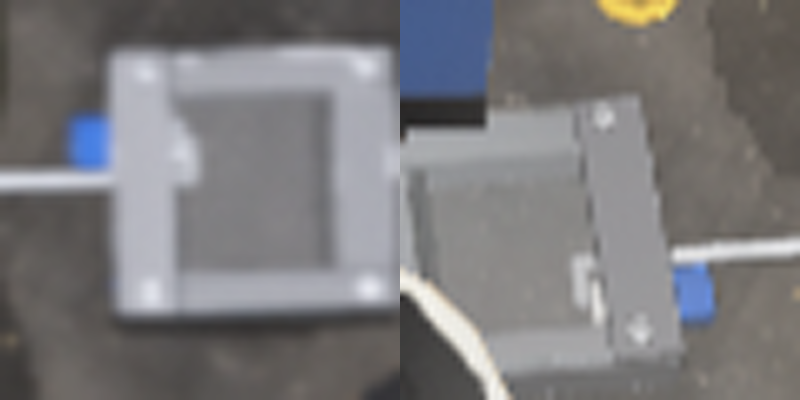

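The stick's blue end now sticks out of the mouth at (90,143) on the left. I'll keep drawing it out until its far end is about 9 mm in front of the mouth.

Call:
servo_tool --pt "0 -0.2 0 0 0 0" --pt "0 -0.4 0 0 0 0" --pt "0 -0.6 0 0 0 0" --pt "0 -0.8 0 0 0 0" --pt "0 -1 0 0 0 0" --pt "0 -1.2 0 0 0 0" --pt "0 -1.4 0 0 0 0" --pt "0 -1.4 0 0 0 0"

```text
clock: 18.98
ee_pos: [0.4632, 0.1429, 0.0247]
eef_rot: [-180.0, -0.0, 1.4]
force: [0.2, -0.0, -1.2]
width: 0.0136
```

Call:
servo_tool --pt "0 -0.2 0 0 0 0" --pt "0 -0.4 0 0 0 0" --pt "0 -0.6 0 0 0 0" --pt "0 -0.8 0 0 0 0" --pt "0 -1 0 0 0 0" --pt "0 -1.2 0 0 0 0" --pt "0 -1.4 0 0 0 0" --pt "0 -1.55 0 0 0 0"

```text
clock: 19.65
ee_pos: [0.4628, 0.1583, 0.0247]
eef_rot: [-180.0, 0.0, 1.4]
force: [0.8, -1.1, -0.9]
width: 0.0137
```

```bash
cat > st.py <<'E'
from h import *
s=ctrl.state(); print(s['ee_pos'].round(4),s['eef_rot'].round(1),s['force'].round(1))
for n,(u0,v0,u1,v1) in(('top',(190,170,236,205)),('scene',(330,215,375,275))):
    im,d,T=snap(n); hsv=cv2.cvtColor(im,cv2.COLOR_BGR2HSV)
    m=cv2.inRange(hsv,(100,100,80),(125,255,255)); v,u=np.nonzero(m[v0:v1,u0:u1])
    if not len(u): print(n,'none'); continue
    W=onplane(n,T,np.c_[u+u0,v+v0],.010); print(n,'blue n',len(u),'min',W.min(0).round(4),'max',W.max(0).round(4))
    m=cv2.inRange(hsv,(0,0,190),(180,50,255)); v,u=np.nonzero(m[v0:v1,u0:u1])
    if len(u): W=onplane(n,T,np.c_[u+u0,v+v0],.008); print('  white n',len(u),'min',W.min(0).round(4),'max',W.max(0).round(4))
E
python3 st.py
```

```text
[0.4628 0.1583 0.0247] [-180.     0.     1.4] [ 0.8 -1.1 -0.9]
top blue n 59 min [0.47   0.0786 0.01  ] max [0.4853 0.0989 0.01  ]
  white n 223 min [0.4344 0.0333 0.008 ] max [0.5037 0.1294 0.008 ]
scene blue n 95 min [0.4706 0.0753 0.01  ] max [0.4884 0.0961 0.01  ]
  white n 120 min [0.4611 0.0442 0.008 ] max [0.4909 0.1292 0.008 ]
```

Call:
servo_tool --pt "0 0.08 0 0 0 0" --pt "-0.1 0.08 0 0 0 0" --pt "-0.15 0.08 0 0 0 0" --pt "-0.15 0.08 -0.4 0 0 0" --pt "-0.15 0.08 -1 0 0 0" --pt "-0.15 0.08 -2 0 0 0"

```text
clock: 20.25
ee_pos: [0.461, 0.1572, 0.045]
eef_rot: [180.0, 0.1, 1.4]
force: [0.1, -0.3, -0.1]
width: 0.014
```

Call:
servo_tool --pt "0 0 -1.5 0 0 0" --pt "0 0 -3 0 0 0" --pt "0 0 -4 0 0 0" --pt "0 0 -4 0 0 0"

```text
clock: 20.58
ee_pos: [0.4625, 0.1574, 0.0871]
eef_rot: [-180.0, -0.2, 1.4]
force: [0.4, 0.0, -0.9]
width: 0.0133
```

```bash
python3 st.py
```

```text
[0.4625 0.1574 0.0871] [-180.    -0.2    1.4] [ 0.4  0.  -0.9]
top blue n 34 min [0.4776 0.0787 0.01  ] max [0.4853 0.0989 0.01  ]
  white n 207 min [0.4344 0.0333 0.008 ] max [0.5037 0.1294 0.008 ]
scene blue n 89 min [0.4724 0.0753 0.01  ] max [0.4884 0.0961 0.01  ]
  white n 111 min [0.4231 0.0442 0.008 ] max [0.4909 0.1357 0.008 ]
```

Call:
servo_tool --pt "-0.1 0 0 0 0 1.1" --pt "-0.2 0.1 0 0 0 2.2" --pt "-0.35 0.1 0 0 0 3.3" --pt "-0.5 0.2 0 0 0 4.4" --pt "-0.6 0.2 0 0 0 5.5" --pt "-0.67 0.21 0 0 0 6.57" --pt "-0.67 0.21 1.5 0 0 6.57" --pt "-0.67 0.21 3 0 0 6.57"

```text
clock: 21.35
ee_pos: [0.4546, 0.1549, 0.054]
eef_rot: [-180.0, -0.0, -38.0]
force: [0.2, 0.2, -1.5]
width: 0.0136
```

Call:
servo_tool --pt "0 0 1.5 0 0 0" --pt "0 0 2.5 0 0 0" --pt "0 0 3 0 0 0" --pt "0 0 3 0 0 0" --pt "0 0 3 0 0 0"

```text
clock: 21.77
ee_pos: [0.4547, 0.155, 0.0245]
eef_rot: [180.0, 0.0, -38.0]
force: [-0.1, -0.5, -0.7]
width: 0.014
```

Call:
servo_tool --pt "0 0 0.03 0 0 0" --pt "0 0 0.05 0 0 0" --pt "0 0 0.05 0 0 0"

```text
clock: 22.02
ee_pos: [0.4548, 0.155, 0.0243]
eef_rot: [-180.0, -0.0, -38.0]
force: [0.1, 0.8, -0.6]
width: 0.0136
```

Call:
servo_tool --pt "0 0 0 0 0 0" --pt "0 0 0 0 0 0" --pt "0 0 0 0 0 0" --pt "0 0 0 0 0 0" --pt "0 0 0 0 0 0" --fingers 0.45

```text
clock: 22.43
ee_pos: [0.4547, 0.1549, 0.0243]
eef_rot: [-180.0, -0.0, -38.0]
force: [-0.8, 0.5, -0.2]
width: 0.0396
```

Call:
servo_tool --pt "0 0 -1.5 0 0 0" --pt "0 0 -4 0 0 0" --pt "0 0 -7 0 0 0" --pt "0 0 -10 0 0 0" --pt "0 0 -13 0 0 0" --pt "0 0 -16 0 0 0" --pt "0 0 -17 0 0 0" --pt "0 0 -17 0 0 0"

```text
clock: 23.1
ee_pos: [0.4556, 0.1551, 0.1962]
eef_rot: [-179.8, -0.2, -38.0]
force: [-0.3, -0.4, 0.9]
width: 0.0395
```

Call:
servo_tool --pt "0.2 1.6 0 0 0 -1.1" --pt "0.8 3.2 0 0 0 -2.2" --pt "1.5 4.8 0 0 0 -3.3" --pt "2.5 6.2 0 0 0 -4.4" --pt "4 7 0 0 0 -5.5" --pt "5.5 7.7 0 0 0 -6.3" --pt "5.5 7.7 0 0 0 -6.3" --pt "5.5 7.7 0 0 0 -6.3"

```text
clock: 23.77
ee_pos: [0.4501, 0.0603, 0.1926]
eef_rot: [-180.0, 0.2, -0.4]
force: [0.3, -0.3, -0.2]
width: 0.0399
```

```bash
python3 - <<'E'
from h import *
w,d,T=snap('wrist','end.png'); s=ctrl.state(); print(s['clock'],s['ee_pos'],s['eef_rot'],s['width'])
E
```

```text
23.8167 [0.44996164 0.06080006 0.19292027] [-1.79971437e+02  1.44107741e-01 -3.66370800e-01] 0.03990322035420077
```

View pics/end.png

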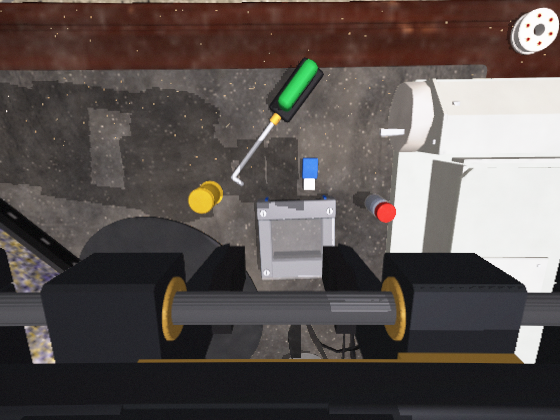

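The final view shows the stick flat at (310,174), ending at row 190, just in front of the mouth (trim at row 198). The pick stands on its foot with its hook at (236,180). Reel and vial sit where they were. Handing in.

```bash
python3 -c "
from rig import ctrl
print(ctrl.sign_off(), ctrl.state()['clock'])"
```

```text
the job is handed in; nothing more can be done
the job is handed in; nothing more can be done
```

The stick is out of the slot and lies flat about 9 mm in front of the mouth. The pick is back on its foot near where it first stood, clear of the dock and the stick. I handed the job in after about 24 s on the robot's clock.

- **Getting behind the stick:** I passed the hook over the stick until it touched the buffer, where the force read about 2 N. I then backed off slightly and lowered the hook behind the stick.
- **Finding the notch:** I pulled the stick against the sill at about 2–5 N and moved it left bit by bit until the resistance vanished, with the stick's middle at roughly y = +12 to +14 mm. I then drew it out with almost no force. One earlier drop in force, about 6 mm short of that, was a false sign: the stick was still blocked there, so I kept searching.
- **Last checks:** In the last picture the stick, pick, reel and vial are where they should be. The tin was outside that view and I did not check it separately, but the arm stayed away from it. The highest force reading on stick or dock was about 5 N (force noise about ±1 N).

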